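Load a sample tin past the sprung flap of a test cell

TASK

Take the blue-lidded sample tin by the black grip of its long handle and push it through the orange sprung flap of the white test cell, keeping the flap open with the tin, until the tin bears on the sprung backstop inside; press the backstop back a little, lower the tin flat into its pocket so that the flap shuts behind it, then let go. Be gentle with the cell (never more than 20 N on it), keep the tin upright and leave the other things on the bench alone.

Things in the scene. Friction and masses are not known exactly. Their poses are not given: they have to be found in the camera images.
- station: White test cell on a blue foot, fixed on the bench, 345 mm long, 110 mm wide, clear chamber 97 mm high, white pod behind it. Origin: on the bench under the middle of the mouth, in the plane of the shut flap. +x is the level direction of insertion, y across, z up; the other station entries use this frame. Base from x -45 to 200, pod x 200 to 300 mm, 110 mm high.
- station_apron (a point): Outer edge of the aluminium floor, on the centre line, on its top: station x -45, z 32 mm. The floor runs level from here in through the mouth, between low fences (tops at z 48 mm) that narrow from about 100 mm to 74 mm apart at the mouth. Clear side walls 74 mm apart inside, from x 0 to 180 mm.
- station_flap (a point): Middle of the orange flap's lower edge when shut: station x 0, z 42 mm. Flap 70 mm wide, 43 mm high, hinged at its top (z 85 mm); its foot swings inward to +x. The spring gives about 1.5 N at the lower edge when shut, 3 to 4 N when the flap lies on the tin. It drops shut once the tin is wholly some 36 mm inside; seated, the handle strip passes below the shut flap.
- station_lip (a point): Middle of the floor's inner edge (lip) for the nest's outermost setting: station x 50, z 32 mm. Users shift the nest, so the true lip lies 0 to 24 mm deeper (+x); this is NOT measured. Beyond it is a pocket 7 mm deep, floor z 25 mm. Seated, the carrier's origin is 32 mm past the true lip: station x 82 to 106 mm, y 0, z 25 mm.
- station_backstop (a point): Middle of the sprung backstop's face (50 mm wide, 13 mm high) for the same setting: station x 111 mm; truly 0 to 24 mm deeper, always 61 mm past the lip. The 64 mm tin must press it back over 3 mm to sink behind the lip. It gives 2.7 N at first, 5.4 N at 3 mm, 9.9 N at its hard end (8 mm): press with about 7 N over the sliding drag, then lower 7 mm. Slippery; it then clamps the tin.
- flap (a joint): Angle of the orange flap: 0 shut (upright), grows as it swings inward, stop at 1.4 rad; spring torque 0.056 N m shut plus 0.08 N m per rad, softened by a damper (0.03 N m s per rad).
- carrier: Loose sample carrier, 0.09 to 0.14 kg: closed steel tin, 64 mm diameter, 26 mm high with blue lid; a steel handle strip (12 mm wide, z 8.5 to 12.5 mm) runs along -x to an upright black grip. Origin: centre of the tin's underside; z up; +x points from grip to tin. Starts flat on the bench. The tin overhangs the grip when lifted: grip firmly (about 40 N).
- carrier_grip (a point): Point to take on the black grip: 180 mm along -x from the carrier's origin, 45 mm above the underside. The grip is an upright block 24 mm (along the handle) by 16 mm (across) by 62 mm high, from the tin's underside level up; the strip's top lies 32 mm below this point.
- dish: Bystander: open steel bowl, 90 mm wide, 35 mm high; origin under its centre. Leave alone.
- tin_a: Bystander: tin with yellow lid, no handle, 64 mm by 26 mm; origin under its centre.
- tin_b: Bystander: tin with white lid, no handle, 64 mm by 26 mm; origin under its centre.
- spoon: Bystander: white spoon 150 mm long lying on the bench; origin under its middle.
- weight: Bystander: brass knobbed weight, 32 mm wide, 48 mm high; origin under its centre.
- jar: Bystander: amber jar with lid, 60 mm wide, 90 mm high; origin under its centre.
Things that resemble listed ones, but are neither listed nor needed, are in the scene too. Several things look just like the carrier: the one meant starts farthest to the robot's left.

How it is judged:
On the way, in this order (a step that is already met when the one before it is completed fails the run):
1. the tin holds the flap open against its spring, part way through the mouth (value of joint flap above 0.6 rad and x of carrier in the frame of station between -0.03 and 0.075 m), for 0.1 s.
2. the tin is down in the pocket and the flap has shut behind it (z of carrier in the frame of station below 0.0275 m and x of carrier in the frame of station between 0.074 and 0.113 m and y of carrier in the frame of station between -0.006 and 0.006 m and angle between carrier's own z axis and vertical below 0.07 rad and value of joint flap below 0.08 rad), for 0.2 s.
At the end, for the whole second after the job is handed in: The carrier rests in the pocket, released: its underside within 2.5 mm of the pocket floor (station z below 27.5 mm), its origin 74 to 113 mm inside the mouth and within 6 mm of the centre line, tilt under 0.07 rad, flap under 0.08 rad, nothing moving (all of step 2 and linear speed of carrier below 0.01 m/s and contact force between carrier and the fingers below 0.1 N); the robot touches nothing.
It fails at once if more than 20 N on the test cell (contact force between station and anything else above 20 N).
It fails at once if the tin tipped by more than 0.4 rad (angle between carrier's own z axis and vertical above 0.4 rad).
It fails at once if a bystander was moved by more than 20 mm (distance of any of dish, tin_a, tin_b, spoon, weight, jar from where it was at the start of the episode above 0.02 m).
It also fails if it takes over 64 s, if anything falls off the work surface, if the arm or the gripper's body presses on something with over 40 N, if the wrist force passes 120 N, or if a joint passes its speed limit or range.

ROBOT

A 6-joint arm with a two-finger parallel gripper is mounted at the origin on the work surface. World frame = base frame: x ahead of the robot, y to its left, z up, the work surface at z = 0. Lengths are in m, angles in rad, forces in N, time in s.
With the tool pointing down it reaches from about 0.25 to 0.775 m from the base axis. Payload 8.9 kg.
Tool frame: the origin (TCP) lies midway between the tips of the shut fingers; the grasp point (between the pads) lies 19 mm behind it; y points along the fingers, z is the direction in which the jaws open and shut, and the axes are right-handed (so a half turn about y gives the same grasp; the last joint's range is limited). The gripper opens to 85 mm and grips with 20 to 120 N. Pads are 22 mm wide; open, the fingers measure 114 mm over their backs; the gripper's body (76 mm by 85 mm) begins 54 mm behind the grasp point. The pads swing forward as they close: fully open they stand 13 mm farther back than shut.
Start: joints at [0.994, 0.291, -0.153, 1.127, 0, 1.431], TCP at [0.223, 0.475, 0.231] pointing down, gripper open.
Joint ranges: [-2.52, 2.52], [-0.91, 1.74], [-1.3, 1.37], [-1.96, 2.02], [-1.52, 1.47], [-3.14, 3.14]. Speed limits (rad/s): [2.22, 2.22, 2.79, 3.14, 3.14, 3.14].

INTERFACE

Orientations are given as [roll, pitch, yaw] about the fixed x, y, z axes, in that order (R = Rz(yaw) Ry(pitch) Rx(roll)).
In Python, from plant import * gives the robot as it stands.
- The arm moves only by the tool arm_command, never from a script. Its argument "motion" is a list of rows, each a list of 6 numbers: the shift along the tool's x, y, z as a fraction of full scale, then the turn, a rotation vector about the tool's x, y, z as a fraction of full scale. In form: [[tx, ty, tz, ax, ay, az], ...]. A call has 1 to 12 rows; each row is the pose to reach, as a shift and turn from the pose measured when the call began, along the tool's axes at that moment, turning the shorter way round; what a row does not reach only later rows make up. Full scale, the value 1, is 250 mm for a shift and 360 degrees for a turn. A row lasts 1/8 s, in which the tool goes at most 62.5 mm and 10.7 degrees, less where a joint would pass 70% of its speed; a pose out of reach is approached as far as the arm can. A call with a number of a shift or a turn outside -1 to 1 is refused whole. A call with a gripper value outside its range is refused whole. "jaw" is the finger opening in mm, from 0 to 85.4, set as the call begins (left out, the last holds). The fingers move at their own pace and stop on an object; the grip force is fixed at half the most. Time passes only in rows, so rows that repeat a pose let the fingers close. It gives the time, the measured TCP pose, the force and the opening at its end, in the units of the state.
- observe(): the state, without advancing time (a new reading comes with each control period).
- grab_frame(name): name is "side" or "top"; returns (picture, depth): 400x640x3 uint8, blue, green, red; 400x640 float32, m along the optical axis (not along the pixel's ray), 0 where there is no reading.
- camera_model(name): a dict with "mtx" (3x3 intrinsics, pixels), "R" (3x3) and "t" (3): a world point X has camera coordinates R X + t. Camera axes: x right, y down, z forward; pixel columns grow to the right and rows downward; lengths in m; the calibration is good to about 2 mm. A picture is of the moment at which its call begins. camera_model takes no time and is no camera call.
- job_done(): hands the job in, once; it reports no verdict.
The state is a dict: "time_s": time; "q": joint angles; "joint_velocities": joint speeds; "tau": joint torques, N m; "eef_pos": TCP position; "orientation": TCP orientation; "ft_force": force on the tool from outside, world axes, zero at the start; "torque": the same for the moment, N m; "gripper_width": finger opening in m.
Only numpy, scipy, OpenCV 4.12 (cv2) and the standard library are available. Lean on these libraries where they do the work, as an engineer would, in place of code of your own. Each camera call takes 0.05 s, during which the arm holds its last target.

## Working session

There is one attempt and no reset: what is moved stays moved. The work goes in short steps, Python scripts to look and compute and a tool call to move; the robot and the scene stay as the last step left them, time stands still between calls to the robot, and variables do not carry over. Pictures are saved under pics/ and viewed, and the job is handed in when it is done.

Besides the shell and the picture viewer there is one more tool, called after "Call:" as name([rows], argument=value, ...), one row to a line, values as JSON. arm_command: Moves the arm, as the interface text tells. Its arguments: {"type":"object","properties":{"motion":{"type":"array","items":{"type":"array","items":{"type":"number","minimum":-1,"maximum":1}}},"jaw":{"type":"number"}},"required":["motion"]}

```bash
mkdir -p pics; ls
python3 - <<'E'
from plant import *
import cv2, numpy as np
s=observe(); print({k:np.round(v,4).tolist() for k,v in s.items()})
for n in ["side","top"]:
    im,d=grab_frame(n); cv2.imwrite(f"pics/{n}0.png",im); np.save(f"{n}0.npy",d)
    c=camera_model(n); print(n,c["mtx"],c["R"],c["t"], "campos",-c["R"].T@c["t"])
E
```

```text
pics
{'time_s': 0.0, 'q': [0.9937, 0.2913, -0.1542, 1.1267, 0.0, 1.4315], 'joint_velocities': [0.0003, -0.0007, -0.0007, -0.001, 0.0013, -0.001], 'tau': [-0.0014, -53.7146, 33.1366, 0.0161, -0.0003, 0.0], 'eef_pos': [0.2223, 0.4751, 0.2307], 'orientation': [-1.5721, 0.0002, -0.4378], 'ft_force': [0.1894, -0.8029, 0.3746], 'torque': [-0.0197, 0.0031, -0.0521], 'gripper_width': 0.0855}
side [[454.65287281   0.         316.5140092 ]
 [  0.         454.65287281 190.67390591]
 [  0.           0.           1.        ]] [[ 0.94580749 -0.32372753  0.02546929]
 [-0.13317394 -0.45822307 -0.87880392]
 [ 0.29616364  0.82778748 -0.47650288]] [-0.46074171  0.09917205  1.03908787] campos [ 0.14124005 -0.96385578  0.59401591]
top [[391.28841185   0.         319.14406986]
 [  0.         391.28841185 193.03432254]
 [  0.           0.           1.        ]] [[ 0.01817311 -0.99982651  0.00408477]
 [-0.99209756 -0.0185396  -0.12409155]
 [ 0.12414575 -0.00179736 -0.99226237]] [-0.07660768  0.4837421   1.09767562] campos [ 0.34503979 -0.06565309  1.14952343]
```

View pics/side0.png

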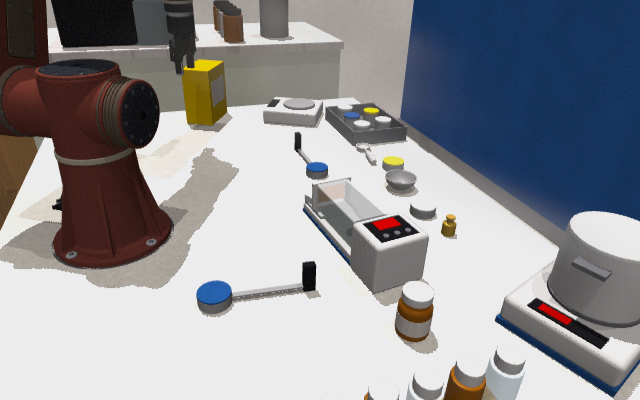

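View pics/top0.png

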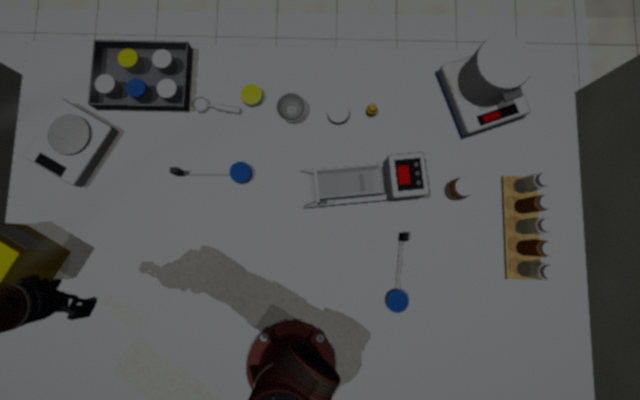

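```bash
cat > h.py <<'E'
import numpy as np, cv2
from plant import *
def cloud(n,d):
    c=camera_model(n); K=c["mtx"]; v,u=np.indices(d.shape)
    P=np.stack([(u-K[0,2])/K[0,0]*d,(v-K[1,2])/K[1,1]*d,d],-1)
    W=(P-c["t"])@c["R"]; W[d<=0]=np.nan; return W
def ray(n,uv,z):
    c=camera_model(n); K=c["mtx"]; r=np.array([(uv[0]-K[0,2])/K[0,0],(uv[1]-K[1,2])/K[1,1],1])@c["R"]
    o=-c["R"].T@c["t"]; return o+r*(z-o[2])/r[2]
def proj(n,X):
    c=camera_model(n); p=c["R"]@np.array(X,float)+c["t"]; p=c["mtx"]@p; return p[:2]/p[2]
E
python3 - <<'E'
from h import *
for n,box in [("top",(150,120,300,110)),("side",(280,120,160,170))]:
    im=cv2.imread(f"pics/{n}0.png"); x,y,w,h=box
    c=im[y:y+h,x:x+w]; 
    if n=="top": c=cv2.convertScaleAbs(c,alpha=1.8)
    k=2.6 if n=="top" else 3.5
    cv2.imwrite(f"pics/{n}0c.png",cv2.resize(c,None,fx=k,fy=k,interpolation=cv2.INTER_CUBIC))
    W=cloud(n,np.load(f"{n}0.npy"))
    hsv=cv2.cvtColor(im,cv2.COLOR_BGR2HSV)
    m=cv2.inRange(hsv,(100,120,30),(125,255,255))
    k,l,st,ce=cv2.connectedComponentsWithStats(m)
    for i in range(1,k):
        if st[i,4]>60: print(n,"blue",st[i],ce[i].round(1),ray(n,ce[i],.026).round(4),"depth z med",np.nanmedian(W[l==i],0).round(4))
E
```

```text
top blue [436  72  30  66 132] [449.5 105.4] [ 0.7561 -0.4514  0.026 ] depth z med [ 0.7615 -0.4565  0.0103]
top blue [125  78  21  20 317] [135.2  87.6] [0.7928 0.4877 0.026 ] depth z med [0.7799 0.4707 0.0605]
top blue [230 162  21  21 346] [240.2 172.1] [0.5428 0.163  0.026 ] depth z med [0.5429 0.1632 0.0257]
top blue [386 290  22  22 388] [396.6 300.3] [ 0.1869 -0.29    0.026 ] depth z med [ 0.1872 -0.2904  0.0249]
side blue [  401     0   239   221 41825] [537.4  95.9] [1.7251 0.5848 0.026 ] depth z med [ 1.9905  0.8155 -0.0719]
side blue [344 112  16   6  68] [351.6 114.4] [0.8208 0.5634 0.026 ] depth z med [0.7798 0.4684 0.0611]
side blue [307 162  21  10 167] [316.7 166.8] [0.542  0.1605 0.026 ] depth z med [0.5406 0.159  0.0269]
side blue [303 209  47  56 161] [327.3 237.2] [ 0.4474 -0.1875  0.026 ] depth z med [ 0.4584 -0.1624  0.0065]
side blue [197 281  34  24 641] [213.5 292.3] [ 0.1848 -0.2953  0.026 ] depth z med [ 0.1847 -0.2958  0.0263]
side blue [ 495  314  145   83 1033] [562.6 358.3] [ 0.6893 -0.6147  0.026 ] depth z med [ 0.7038 -0.6078  0.0089]
```

View pics/top0c.png

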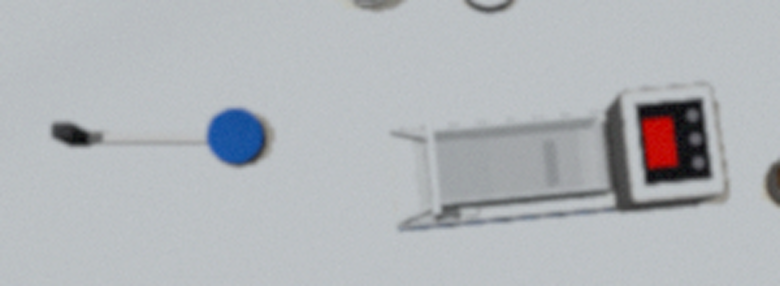

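View pics/side0c.png

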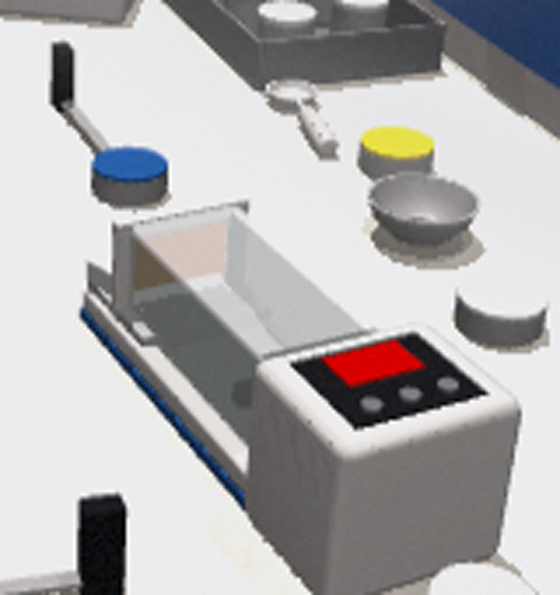

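Run:
```python
from h import *
for n in ["top","side"]:
    im=cv2.imread(f"pics/{n}0.png"); W=cloud(n,np.load(f"{n}0.npy")); hsv=cv2.cvtColor(im,cv2.COLOR_BGR2HSV)
    X,Y,Z=W[...,0],W[...,1],W[...,2]
    # grip
    m=(X>.5)&(X<.6)&(Y>.22)&(Y<.40)&(Z>.03)&(Z<.08)
    print(n,"grip n",m.sum(),np.nanmedian(W[m],0).round(4), "top part", np.nanmedian(W[m&(Z>.056)],0).round(4),(m&(Z>.056)).sum(), np.nanmin(W[m],0).round(3),np.nanmax(W[m],0).round(3))
    v,u=np.nonzero(m); print(u.min(),u.max(),v.min(),v.max())
    # strip
    m=(X>.5)&(X<.6)&(Y>.21)&(Y<.31)&(Z>.007)&(Z<.02)
    if m.sum()>10:
        p=np.polyfit(Y[m],X[m],1); print("strip",m.sum(),p, "x at .25",np.polyval(p,.25))
    # pod top
    m=(X>.4)&(X<.65)&(Y>-.4)&(Y<-.15)&(abs(Z-.110)<.004)
    pts=(W[m][:,:2]*1000).astype(np.float32); r=cv2.minAreaRect(pts); print("podtop",m.sum(),r, "medZ",np.median(Z[m]).round(4))
    # station heights map
    R=(X>.4)&(X<.65)&(Y>-.4)&(Y<.05)&(Z>.015)
    h,e=np.histogram(Z[R],bins=np.arange(.015,.13,.005)); print([(round(a,3),int(b)) for a,b in zip(e,h)])
    r=cv2.minAreaRect((W[R][:,:2]*1000).astype(np.float32)); print("all",r)
```

```text
top grip n 78 [0.5365 0.3387 0.0599] top part [0.5384 0.3426 0.0615] 52 [0.53  0.33  0.031] [0.545 0.355 0.065]
170 182 168 174
strip 164 [-0.02740665  0.54772999] x at .25 0.540878327343401
podtop 1362 ((530.0570678710938, -308.22918701171875), (116.93315124511719, 97.31281280517578), 6.6753411293029785) medZ 0.1099
[(np.float64(0.015), 32), (np.float64(0.02), 287), (np.float64(0.025), 270), (np.float64(0.03), 384), (np.float64(0.035), 61), (np.float64(0.04), 44), (np.float64(0.045), 53), (np.float64(0.05), 40), (np.float64(0.055), 26), (np.float64(0.06), 28), (np.float64(0.065), 32), (np.float64(0.07), 36), (np.float64(0.075), 34), (np.float64(0.08), 38), (np.float64(0.085), 62), (np.float64(0.09), 1221), (np.float64(0.095), 822), (np.float64(0.1), 111), (np.float64(0.105), 766), (np.float64(0.11), 699), (np.float64(0.115), 21), (np.float64(0.12), 0)]
all ((516.6135864257812, -186.86692810058594), (120.32906341552734, 344.6470642089844), 6.275758266448975)
side grip n 71 [0.5362 0.3351 0.0498] top part [0.5369 0.3365 0.0624] 26 [0.529 0.326 0.031] [0.545 0.352 0.066]
295 300 132 14
[... 157 characters left out ...]
7), 6.49696683883667) medZ 0.1111
[(np.float64(0.015), 226), (np.float64(0.02), 337), (np.float64(0.025), 402), (np.float64(0.03), 278), (np.float64(0.035), 232), (np.float64(0.04), 238), (np.float64(0.045), 247), (np.float64(0.05), 235), (np.float64(0.055), 241), (np.float64(0.06), 230), (np.float64(0.065), 238), (np.float64(0.07), 238), (np.float64(0.075), 241), (np.float64(0.08), 253), (np.float64(0.085), 243), (np.float64(0.09), 623), (np.float64(0.095), 1371), (np.float64(0.1), 208), (np.float64(0.105), 500), (np.float64(0.11), 1180), (np.float64(0.115), 20), (np.float64(0.12), 0)]
all ((515.9789428710938, -188.18313598632812), (121.06993865966797, 347.3373718261719), 6.411486625671387)
```

```bash
cat >> h.py <<'E'
from scipy.spatial.transform import Rotation as Ro
def Rcur(s): return Ro.from_euler('xyz',s["orientation"])
def plan(pos,yaw):
    s=observe(); R=Rcur(s); t=R.inv().apply(np.array(pos)-s["eef_pos"])/.25
    Rt=Ro.from_euler('xyz',[-np.pi/2,0,yaw]); r=(R.inv()*Rt).as_rotvec()/(2*np.pi)
    print("pos",np.round(s["eef_pos"],4),"rpy deg",np.degrees(s["orientation"]).round(2)); print("motion",np.round(np.r_[t,r],4).tolist())
E
python3 - <<'E'
from h import *
plan([.5383,.342,.13],np.radians(-88.65))
# station edges
for n in ["top","side"]:
    W=cloud(n,np.load(f"{n}0.npy"))
    th=np.radians(-83.5); ex=np.array([np.cos(th),np.sin(th)]); ey=np.array([-ex[1],ex[0]])
    P=W[...,:2]-np.array([.5018,-.0606]); sx=P@ex; sy=P@ey; Z=W[...,2]
    for lo,hi,zl,zh in [(10,60,.088,.102),(60,120,.088,.102),(120,175,.088,.102),(205,250,.104,.116),(250,295,.104,.116),(-45,-5,.03,.06)]:
        m=(sx>lo/1e3)&(sx<hi/1e3)&(Z>zl)&(Z<zh)&(abs(sy)<.09)
        if m.sum()<10: continue
        # per bin extremes
        a=[];b=[]
        for x0 in np.arange(lo,hi,5):
            mm=m&(sx>x0/1e3)&(sx<=(x0+5)/1e3)
            if mm.sum()>3: a.append(sy[mm].min());b.append(sy[mm].max())
        print(n,lo,hi,"ymin",np.median(a).round(4),"ymax",np.median(b).round(4),"mid",((np.median(a)+np.median(b))/2).round(4))
    m=(Z>.104)&(Z<.116)&(abs(sy)<.04)&(sx>.15); print("pod x",np.percentile(sx[m],[1,99]))
    m=(Z>.085)&(Z<.102)&(abs(sy)<.03)&(sx>-.1)&(sx<.19); print("chamber x",np.percentile(sx[m],[1,99]))
E
```

```text
pos [0.2223 0.4752 0.2308] rpy deg [-9.006e+01  1.000e-02 -2.508e+01]
motion [1.3705, 0.4029, 0.0537, 0.0002, 0.1766, 0.0001]
top 10 60 ymin -0.0404 ymax 0.0405 mid 0.0
top 60 120 ymin -0.0404 ymax 0.0402 mid -0.0001
top 120 175 ymin -0.0399 ymax 0.0399 mid -0.0
top 205 250 ymin -0.0578 ymax 0.0579 mid 0.0001
top 250 295 ymin -0.058 ymax 0.0572 mid -0.0004
top -45 -5 ymin -0.0496 ymax 0.0491 mid -0.0002
pod x [0.20160293 0.2975859 ]
chamber x [-0.0032634   0.17807693]
side 10 60 ymin -0.0409 ymax 0.0405 mid -0.0002
side 60 120 ymin -0.0406 ymax 0.0404 mid -0.0001
side 120 175 ymin -0.0414 ymax 0.0408 mid -0.0003
side 205 250 ymin -0.058 ymax 0.057 mid -0.0005
side 250 295 ymin -0.0586 ymax 0.0573 mid -0.0006
side -45 -5 ymin -0.0504 ymax -0.0446 mid -0.0475
pod x [0.20341977 0.2994117 ]
chamber x [-0.00380395  0.17980661]
```

The tins that could be mistaken for the carrier are the handled ones at top px (240,172) with grip at (178,171), y=+0.16, and at (397,300), y=−0.29, plus the handle-less blue tin in the tray at (135,88). The handled tin farthest to the robot's left is the one at (240,172), and the crop shows its blue lid, strip and black grip.

Call:
arm_command([
  [0.2, 0.03, 0.01, 0, 0.026, 0],
  [0.4, 0.08, 0.02, 0, 0.052, 0],
  [0.6, 0.14, 0.03, 0, 0.08, 0],
  [0.8, 0.2, 0.04, 0, 0.11, 0],
  [0.95, 0.25, 0.05, 0, 0.14, 0],
  [0.95, 0.25, 0.05, 0, 0.17, 0],
  [0.95, 0.25, 0.05, 0, 0.1766, 0],
  [0.95, 0.25, 0.05, 0, 0.1766, 0],
], jaw=60)

```text
time_s: 1.1
eef_pos: [0.4426, 0.3855, 0.1679]
orientation: [-1.572, -0.001, -1.547]
ft_force: [-0.9, -0.3, -0.2]
gripper_width: 0.0604
```

Run:
```python
from h import *
plan([.5383,.342,.12],np.radians(-88.65)); print(observe()["gripper_width"])
```

```text
pos [0.4426 0.3855 0.1679] rpy deg [-9.008e+01 -8.000e-02 -8.865e+01]
motion [0.1827, 0.1912, 0.3788, 0.0002, 0.0, 0.0002]
0.06038591576794462
```

Call:
arm_command([
  [0.09, 0.1, 0.19, 0, 0, 0],
  [0.18, 0.19, 0.36, 0, 0, 0],
  [0.183, 0.191, 0.379, 0, 0, 0],
  [0.183, 0.191, 0.379, 0, 0, 0],
  [0.183, 0.191, 0.379, 0, 0, 0],
])

```text
time_s: 1.72
eef_pos: [0.5376, 0.3427, 0.1207]
orientation: [-1.572, -0.001, -1.546]
ft_force: [-0.7, 0.1, -0.8]
gripper_width: 0.06
```

Run:
```python
from h import *
plan([.5383,.342,.0265],np.radians(-88.65)); print(observe()["gripper_width"])
im,d=grab_frame("side"); cv2.imwrite("pics/s1.png",cv2.resize(im[60:220,220:400],None,fx=4,fy=3.6)); 
im,d=grab_frame("top"); cv2.imwrite("pics/t1.png",cv2.resize(cv2.convertScaleAbs(im[130:220,120:270],alpha=1.8),None,fx=5,fy=5))
```

```text
pos [0.5376 0.3427 0.1207] rpy deg [-9.006e+01 -5.000e-02 -8.856e+01]
motion [0.0027, 0.3766, 0.003, 0.0002, 0.0003, 0.0002]
0.060012496558840105
```

View pics/s1.png

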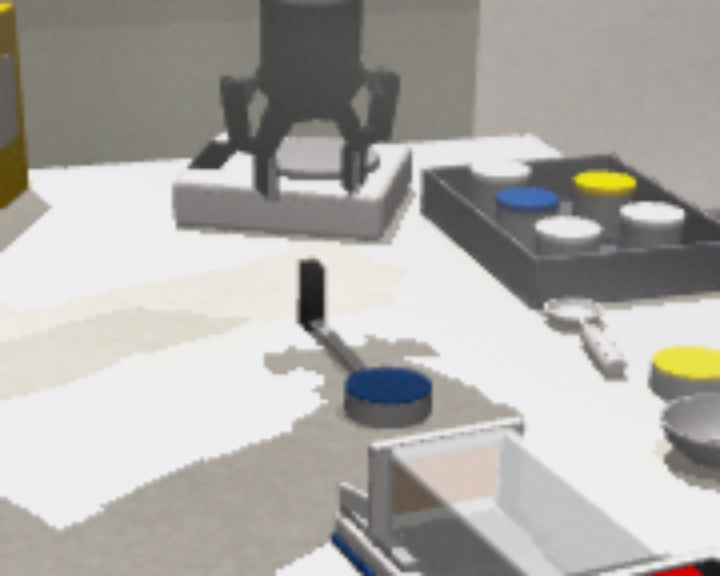

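View pics/t1.png

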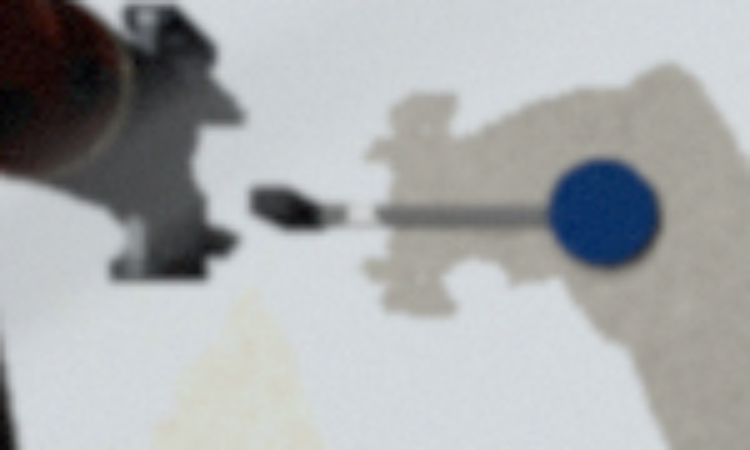

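The images show the open jaws at side px (297,106), centred on the black grip at side px (298,133) and top px (176,171), so I can go straight down.

Call:
arm_command([
  [0.003, 0.12, 0.003, 0, 0, 0],
  [0.003, 0.24, 0.003, 0, 0, 0],
  [0.003, 0.33, 0.003, 0, 0, 0],
  [0.003, 0.377, 0.003, 0, 0, 0],
  [0.003, 0.377, 0.003, 0, 0, 0],
  [0.003, 0.377, 0.003, 0, 0, 0],
])

```text
time_s: 2.58
eef_pos: [0.539, 0.3424, 0.0276]
orientation: [-1.57, -0.0, -1.545]
ft_force: [0.5, -0.5, 0.8]
gripper_width: 0.0599
```

Run:
```python
from h import *
plan([.5383,.342,.0265],np.radians(-88.65)); s=observe();print(s["gripper_width"],s["ft_force"],s["torque"])
im,d=grab_frame("side"); cv2.imwrite("pics/s2.png",cv2.resize(im[60:200,230:370],None,fx=4,fy=4));
```

```text
pos [0.539  0.3424 0.0276] rpy deg [-8.996e+01 -2.000e-02 -8.854e+01]
motion [0.0014, 0.0044, -0.0027, -0.0001, 0.0003, 0.0]
0.05990862854918803 [ 0.49156288 -0.54437268  0.7760146 ] [-0.0121027  -0.00013271  0.00959585]
```

View pics/s2.png

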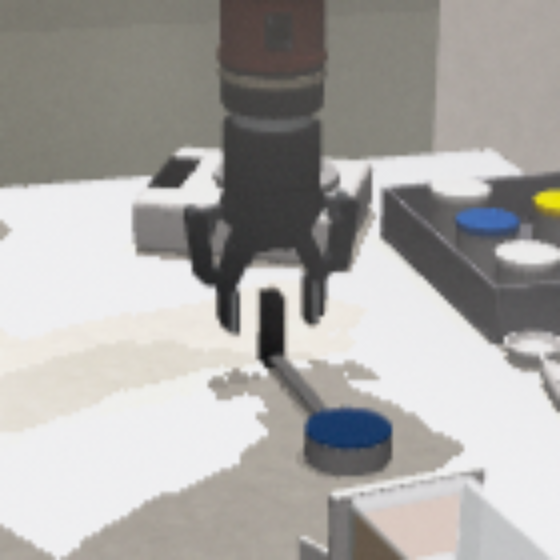

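The grip stands centred between the fingers at side px (297,140), so I close now.

Call:
arm_command([
  [0.001, 0.004, -0.003, 0, 0, 0],
  [0.001, 0.004, -0.003, 0, 0, 0],
  [0.001, 0.004, -0.003, 0, 0, 0],
  [0.001, 0.004, -0.003, 0, 0, 0],
  [0.001, 0.004, -0.003, 0, 0, 0],
  [0.001, 0.004, -0.003, 0, 0, 0],
  [0.001, 0.004, -0.003, 0, 0, 0],
], jaw=0)

```text
time_s: 3.5
eef_pos: [0.5387, 0.3422, 0.0271]
orientation: [-1.569, 0.0, -1.545]
ft_force: [-0.7, 0.0, 5.4]
gripper_width: 0.0156
```

Run:
```python
from h import *
s=observe();print(s["gripper_width"],s["ft_force"],s["torque"],s["eef_pos"],np.degrees(s["orientation"]))
```

```text
0.015597033774992424 [-0.69585495  0.01397503  5.36400349] [-0.10885407  0.03798845  0.02564142] [0.53868722 0.34222413 0.02710093] [-8.99054574e+01  3.55920360e-03 -8.85487452e+01]
```

Call:
arm_command([
  [0, -0.04, 0, 0, 0, 0],
  [0, -0.1, 0, 0, 0, 0],
  [0, -0.16, 0, 0, 0, 0],
  [0, -0.2, 0, 0, 0, 0],
  [0, -0.2, 0, 0, 0, 0],
  [0, -0.2, 0, 0, 0, 0],
])

```text
time_s: 4.25
eef_pos: [0.5383, 0.3421, 0.0768]
orientation: [-1.57, -0.0, -1.545]
ft_force: [-0.1, 0.9, -1.1]
gripper_width: 0.0154
```

Run:
```python
from h import *
s=observe();print(s["gripper_width"],s["ft_force"],s["torque"],s["eef_pos"],np.degrees(s["orientation"]))
im,d=grab_frame("side"); cv2.imwrite("pics/s3.png",cv2.resize(im[60:220,230:400],None,fx=4,fy=3.6)); np.save("s3.npy",d);cv2.imwrite("s3.png",im)
im,d=grab_frame("top"); np.save("t3.npy",d);cv2.imwrite("t3.png",im)
for n,f in [("side","s3"),("top","t3")]:
    im=cv2.imread(f+".png"); W=cloud(n,np.load(f+".npy")); hsv=cv2.cvtColor(im,cv2.COLOR_BGR2HSV)
    m=cv2.inRange(hsv,(100,120,30),(125,255,255))>0
    m&=(W[...,2]>.07)&(W[...,2]<.13)&(abs(W[...,0]-.54)<.06)&(abs(W[...,1]-.16)<.06)
    P=W[m]; P=P[P[:,2]>np.median(P[:,2])-.006]
    A=np.c_[P[:,:2]-P[:,:2].mean(0),np.ones(len(P))]; c=np.linalg.lstsq(A,P[:,2],rcond=None)[0]
    print(n,len(P),P.mean(0).round(4),"slopes x,y",c[:2].round(3))
    X,Y,Z=W[...,0],W[...,1],W[...,2]; m=(abs(X-.54)<.012)&(Y>.2)&(Y<.305)&(Z>.045)&(Z<.085)
    if m.sum()>20: print("strip z vs y",np.polyfit(Y[m],Z[m],1),"x vs y",np.polyfit(Y[m],X[m],1),m.sum())
```

```text
0.015366184285210843 [-0.13506723  0.90840162 -1.11034553] [ 0.14331805 -0.00604236  0.0219114 ] [0.53834213 0.34208096 0.07677271] [-8.99339664e+01 -1.13131932e-02 -8.85470195e+01]
side 146 [0.5394 0.1571 0.0763] slopes x,y [0.003 0.016]
strip z vs y [0.01165966 0.0601411 ] x vs y [-0.02525299  0.54511925] 51
top 363 [0.542  0.1631 0.075 ] slopes x,y [-0.003 -0.   ]
strip z vs y [0.00362066 0.060918  ] x vs y [-0.02134659  0.54454241] 149
```

View pics/s3.png

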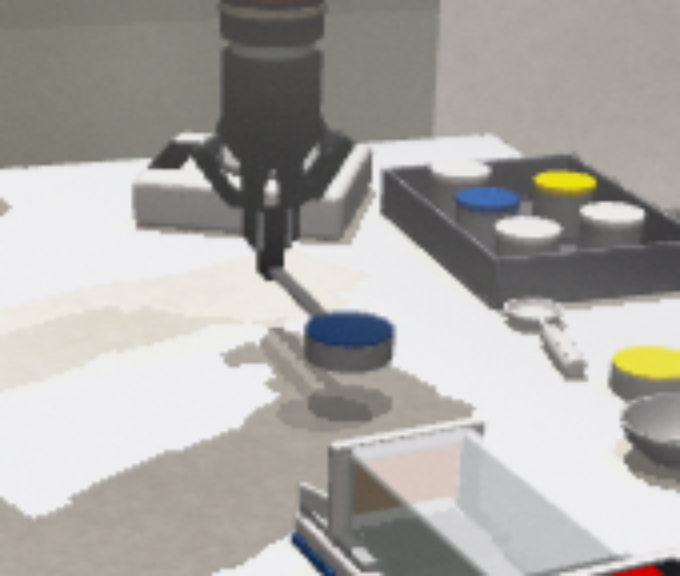

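```bash
cat >> h.py <<'E'
O=np.array([.5018,-.0606]); TH=np.radians(-83.5); EX=np.array([np.cos(TH),np.sin(TH)]); EY=np.array([-EX[1],EX[0]])
TYAW=np.radians(-83.4); OFF=.0270; L=.1797
def st(c,z,y=0.): # TCP target for carrier at station x=c,y, underside z
    p=O+(c-L)*EX+y*EY; return [*p,z+OFF]
def carr():
    s=observe(); p=np.array(s["eef_pos"]); d=p[:2]-O; yaw=s["orientation"][2]-np.radians(.13)
    h=np.array([np.cos(yaw),np.sin(yaw)]); q=d+L*h
    print("t %.2f carrier st x %.4f y %.4f z %.4f"%(s["time_s"],q@EX,q@EY,p[2]-OFF),"F st x %.2f y %.2f z %.2f"%(s["ft_force"][:2]@EX,s["ft_force"][:2]@EY,s["ft_force"][2]),"T",np.round(s["torque"],3),"rpy",np.degrees(s["orientation"]).round(2),"w",round(s["gripper_width"],4))
E
python3 -c "
from h import *
carr(); plan(st(-.09,.045),TYAW)"
```

```text
t 4.35 carrier st x -0.2170 y 0.0655 z 0.0495 F st x 0.84 y 0.48 z -1.38 T [0.127 0.016 0.02 ] rpy [-8.996e+01 -2.000e-02 -8.855e+01] w 0.0148
pos [0.5382 0.342  0.0765] rpy deg [-8.996e+01 -2.000e-02 -8.855e+01]
motion [0.5318, 0.018, -0.2813, -0.0001, -0.0143, 0.0001]
```

Call:
arm_command([
  [0.06, 0, -0.03, 0, -0.002, 0],
  [0.15, 0, -0.08, 0, -0.004, 0],
  [0.25, 0, -0.13, 0, -0.007, 0],
  [0.35, 0, -0.185, 0, -0.01, 0],
  [0.45, 0, -0.24, 0, -0.012, 0],
  [0.51, 0, -0.27, 0, -0.0143, 0],
  [0.532, 0, -0.281, 0, -0.0143, 0],
  [0.532, 0, -0.281, 0, -0.0143, 0],
  [0.532, 0, -0.281, 0, -0.0143, 0],
])

```text
time_s: 5.48
eef_pos: [0.4717, 0.2078, 0.0765]
orientation: [-1.57, -0.0, -1.455]
ft_force: [0.5, -0.1, -0.3]
gripper_width: 0.0153
```

Run:
```python
from h import *
carr(); plan(st(-.09,.036),TYAW); print(EX,EY)
for n in ["side","top"]:
    im,d=grab_frame(n); np.save(n+"4.npy",d); cv2.imwrite(n+"4.png",im)
    W=cloud(n,d); hsv=cv2.cvtColor(im,cv2.COLOR_BGR2HSV)
    m=cv2.inRange(hsv,(100,120,30),(125,255,255))>0
    P2=W[...,:2]-O; sx=P2@EX; sy=P2@EY; Z=W[...,2]
    m&=(Z>.06)&(Z<.10)&(abs(sx+.09)<.06)&(abs(sy)<.06)
    mm=m&(Z>np.median(Z[m])-.005); print(n,mm.sum(),sx[mm].mean().round(4),sy[mm].mean().round(4),np.median(Z[mm]).round(4),"ext",np.percentile(sx[mm],[1,99]).round(4),np.percentile(sy[mm],[1,99]).round(4))
    v,u=np.nonzero(mm); print(ray(n,(u.mean(),v.mean()),np.median(Z[mm]))[:2]-O, (ray(n,(u.mean(),v.mean()),np.median(Z[mm]))[:2]-O)@EX,(ray(n,(u.mean(),v.mean()),np.median(Z[mm]))[:2]-O)@EY)
    m=(sx<-.125)&(sx>-.235)&(abs(sy)<.012)&(Z>.05)&(Z<.07)
    if m.sum()>20: print("strip y vs x",np.polyfit(sx[m],sy[m],1),"z vs x",np.polyfit(sx[m],Z[m],1))
im=cv2.imread("side4.png"); cv2.imwrite("pics/s4.png",cv2.resize(im[110:250,230:430],None,fx=4,fy=4))
```

```text
t 5.47 carrier st x -0.0904 y 0.0005 z 0.0495 F st x 0.16 y 0.47 z -0.29 T [ 0.167 -0.009 -0.038] rpy [-8.994e+01 -1.000e-02 -8.339e+01] w 0.0153
pos [0.4717 0.2078 0.0765] rpy deg [-8.994e+01 -1.000e-02 -8.339e+01]
motion [0.0016, 0.0539, -0.0021, -0.0002, 0.0, 0.0]
[ 0.11320321 -0.99357186] [0.99357186 0.11320321]
side 209 -0.0866 -0.0023 0.0758 ext [-0.117  -0.0595] [-0.0308  0.0264]
[-0.01228902  0.08535428] -0.08619676507591723 -0.002547648044003364
strip y vs x [-0.00546064 -0.00139483] z vs x [0.00590281 0.06378962]
top 361 -0.0927 0.0004 0.0747 ext [-0.1212 -0.0641] [-0.0272  0.0282]
[-0.01013626  0.09211695] -0.09267226424815782 0.0003568367088105017
strip y vs x [0.00281005 0.0003806 ] z vs x [-0.00206164  0.06106345]
```

View pics/s4.png

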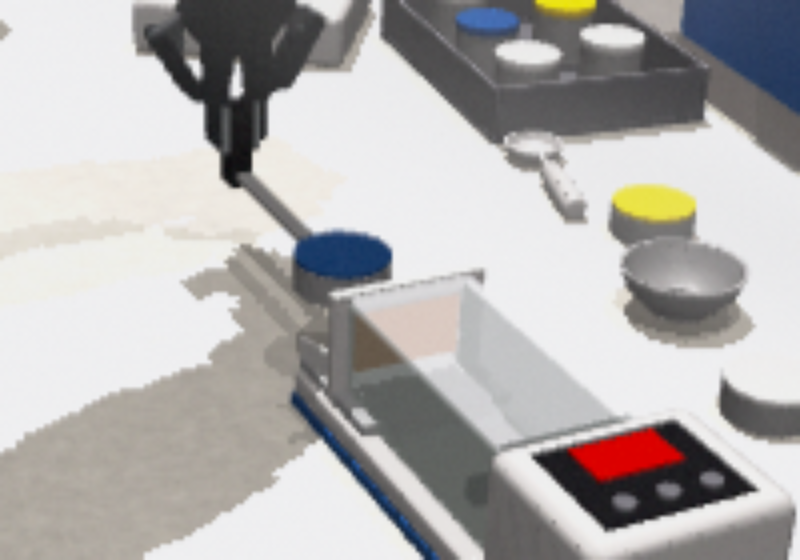

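Call:
arm_command([
  [0.0, 0.025, -0.002, 0, 0, 0],
  [0.002, 0.05, -0.002, 0, 0, 0],
  [0.03, 0.054, -0.002, 0, 0, 0],
  [0.06, 0.054, -0.002, 0, 0, 0],
  [0.09, 0.054, -0.002, 0, 0, 0],
  [0.12, 0.054, -0.002, 0, 0, 0],
  [0.15, 0.054, -0.002, 0, 0, 0],
  [0.18, 0.054, -0.002, 0, 0, 0],
  [0.2, 0.054, -0.002, 0, 0, 0],
  [0.2, 0.054, -0.002, 0, 0, 0],
])

```text
time_s: 6.82
eef_pos: [0.4769, 0.1577, 0.0629]
orientation: [-1.57, -0.0, -1.456]
ft_force: [-0.5, -0.2, -0.2]
gripper_width: 0.015
```

Run:
```python
from h import *
carr(); plan(st(.03,.034),TYAW)
```

```text
t 6.83 carrier st x -0.0401 y -0.0001 z 0.0359 F st x 0.10 y -0.52 z -0.18 T [ 0.146  0.009 -0.   ] rpy [-8.995e+01 -2.000e-02 -8.340e+01] w 0.015
pos [0.4769 0.1577 0.0629] rpy deg [-8.995e+01 -2.000e-02 -8.340e+01]
motion [0.2802, 0.0079, -0.0006, -0.0001, -0.0, 0.0]
```

Call:
arm_command([
  [0.016, 0.004, -0.001, 0, 0, 0],
  [0.032, 0.008, -0.001, 0, 0, 0],
  [0.048, 0.008, -0.001, 0, 0, 0],
  [0.064, 0.008, -0.001, 0, 0, 0],
  [0.08, 0.008, -0.001, 0, 0, 0],
  [0.096, 0.008, -0.001, 0, 0, 0],
  [0.112, 0.008, -0.001, 0, 0, 0],
  [0.128, 0.008, -0.001, 0, 0, 0],
  [0.144, 0.008, -0.001, 0, 0, 0],
  [0.16, 0.008, -0.001, 0, 0, 0],
])

```text
time_s: 8.07
eef_pos: [0.4812, 0.1176, 0.0609]
orientation: [-1.57, -0.0, -1.456]
ft_force: [-0.4, 2.6, -3.0]
gripper_width: 0.0151
```

Run:
```python
from h import *
carr(); plan(st(.04,.033),TYAW)
im,d=grab_frame("side"); cv2.imwrite("pics/s5.png",cv2.resize(im[130:270,250:430],None,fx=4.2,fy=4.2)); np.save("side5.npy",d)
im,d=grab_frame("top"); cv2.imwrite("pics/t5.png",cv2.resize(cv2.convertScaleAbs(im[150:220,230:400],alpha=1.8),None,fx=4.5,fy=4.5))
```

```text
t 8.07 carrier st x 0.0003 y -0.0004 z 0.0339 F st x -2.66 y -0.12 z -3.03 T [1.265 0.139 0.056] rpy [-8.997e+01 -2.000e-02 -8.341e+01] w 0.0151
pos [0.4812 0.1176 0.0609] rpy deg [-8.997e+01 -2.000e-02 -8.341e+01]
motion [0.1589, 0.0036, 0.0009, -0.0001, -0.0, 0.0001]
```

View pics/s5.png

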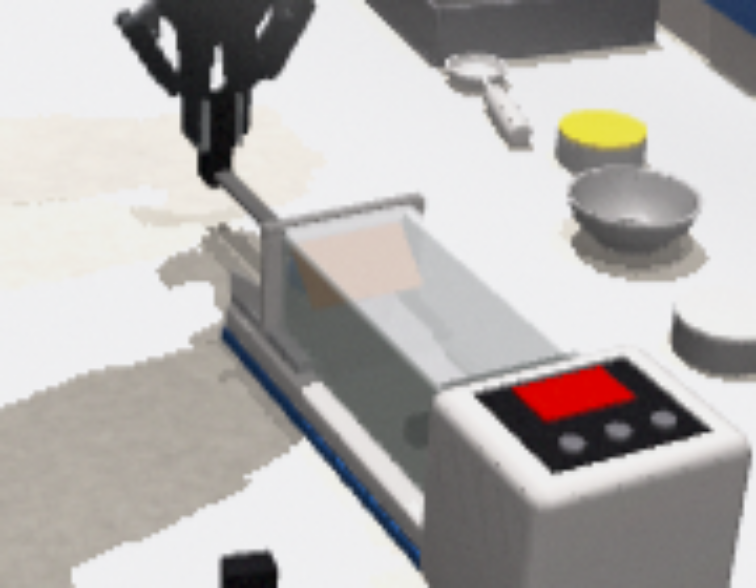

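View pics/t5.png

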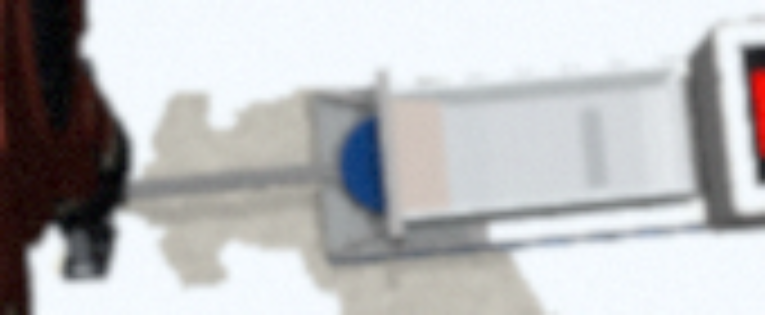

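The flap is raised and lies on the lid: the orange patch covers side px (320–350,188–203), and the lid's rear half shows at top px (310,186). Next I check for tin tilt and locate the dark band at top px (362,183).

Run:
```python
from h import *
im,d=grab_frame("top"); np.save("top5.npy",d)
for f,n in [("side5","side"),("top5","top")]:
    W=cloud(n,np.load(f+".npy")); P2=W[...,:2]-O; sx=P2@EX; sy=P2@EY; Z=W[...,2]
    m=(sx<-.06)&(sx>-.15)&(abs(sy)<.012)&(Z>.036)&(Z<.060)
    print(n,m.sum(), "z vs x",np.polyfit(sx[m],Z[m],1) if m.sum()>10 else "", "y vs x",np.polyfit(sx[m],sy[m],1) if m.sum()>10 else "")
im=cv2.imread("pics/top0.png"); g=im[175:192,340:385].mean(2).mean(0) 
print("px",list(zip(range(340,385),g.round().astype(int))))
for u in (355,359,361,363,365):
    for z in (.025,.038): 
        p=ray("top",(u,183),z)[:2]-O; print(u,z,(p@EX).round(4),(p@EY).round(4))
```

```text
side 51 z vs x [-0.01368913  0.04484843] y vs x [0.0175499  0.00045267]
top 135 z vs x [-0.02767743  0.0424986 ] y vs x [ 0.00289247 -0.00069833]
px [(340, np.int64(92)), (341, np.int64(92)), (342, np.int64(92)), (343, np.int64(92)), (344, np.int64(92)), (345, np.int64(92)), (346, np.int64(92)), (347, np.int64(92)), (348, np.int64(92)), (349, np.int64(92)), (350, np.int64(92)), (351, np.int64(92)), (352, np.int64(92)), (353, np.int64(92)), (354, np.int64(92)), (355, np.int64(92)), (356, np.int64(92)), (357, np.int64(92)), (358, np.int64(90)), (359, np.int64(87)), (360, np.int64(83)), (361, np.int64(81)), (362, np.int64(80)), (363, np.int64(83)), (364, np.int64(87)), (365, np.int64(90)), (366, np.int64(92)), (367, np.int64(92)), (368, np.int64(92)), (369, np.int64(92)), (370, np.int64(92)), (371, np.int64(92)), (372, np.int64(93)), (373, np.int64(95)), (374, np.int64(96)), (375, np.int64(97)), (376, np.int64(97)), (377, np.int64(98)), (378, np.int64(98)), (379, np.int64(97)), (380, np.int64(95)), (381, np.int64(92)), (382, np.int64(85)), (383, np.int64(70)), (384, np.int64(51))]
355 0.025 0.1118 0.0026
355 0.038 0.1103 0.0008
359 0.025 0.1234 0.0015
359 0.038 0.1218 -0.0003
361 0.025 0.1291 0.001
361 0.038 0.1275 -0.0008
363 0.025 0.1349 0.0004
363 0.038 0.1332 -0.0014
365 0.025 0.1407 -0.0001
365 0.038 0.139 -0.0019
```

Call:
arm_command([
  [0.016, 0, 0.001, 0, 0, 0],
  [0.032, 0, 0.001, 0, 0, 0],
  [0.048, 0, 0.001, 0, 0, 0],
  [0.064, 0, 0.001, 0, 0, 0],
  [0.08, 0, 0.001, 0, 0, 0],
  [0.096, 0, 0.001, 0, 0, 0],
  [0.112, 0, 0.001, 0, 0, 0],
  [0.128, 0, 0.001, 0, 0, 0],
  [0.144, 0, 0.001, 0, 0, 0],
  [0.16, 0, 0.001, 0, 0, 0],
])

```text
time_s: 9.48
eef_pos: [0.4862, 0.0774, 0.061]
orientation: [-1.57, -0.001, -1.456]
ft_force: [0.3, 1.5, -1.7]
gripper_width: 0.0152
```

Run:
```python
from h import *
carr(); plan(st(.07,.034),TYAW)
```

```text
t 9.47 carrier st x 0.0408 y -0.0001 z 0.0340 F st x -1.48 y 0.47 z -1.75 T [ 0.857  0.071 -0.003] rpy [-8.996e+01 -7.000e-02 -8.344e+01] w 0.0152
pos [0.4862 0.0774 0.061 ] rpy deg [-8.996e+01 -7.000e-02 -8.344e+01]
motion [0.1168, 0.0001, -0.0006, -0.0001, -0.0001, 0.0002]
```

Call:
arm_command([
  [0.016, 0, -0.001, 0, 0, 0],
  [0.032, 0, -0.001, 0, 0, 0],
  [0.048, 0, -0.001, 0, 0, 0],
  [0.064, 0, -0.001, 0, 0, 0],
  [0.08, 0, -0.001, 0, 0, 0],
  [0.096, 0, -0.001, 0, 0, 0],
  [0.112, 0, -0.001, 0, 0, 0],
  [0.128, 0, -0.001, 0, 0, 0],
  [0.144, 0, -0.001, 0, 0, 0],
  [0.144, 0, -0.001, 0, 0, 0],
])

```text
time_s: 10.72
eef_pos: [0.49, 0.0412, 0.0609]
orientation: [-1.57, -0.001, -1.457]
ft_force: [0.8, -1.9, -4.6]
gripper_width: 0.0153
```

Run:
```python
from h import *
carr(); plan(st(.09,.034),TYAW)
im,d=grab_frame("side"); cv2.imwrite("pics/s6.png",cv2.resize(im[130:270,250:430],None,fx=4.2,fy=4.2)); np.save("side6.npy",d)
im,d=grab_frame("top"); cv2.imwrite("pics/t6.png",cv2.resize(cv2.convertScaleAbs(im[150:220,230:400],alpha=1.8),None,fx=4.5,fy=4.5)); np.save("top6.npy",d)
for f,n in [("side6","side"),("top6","top")]:
    W=cloud(n,np.load(f+".npy")); P2=W[...,:2]-O; sx=P2@EX; sy=P2@EY; Z=W[...,2]
    m=(sx<-.01)&(sx>-.08)&(abs(sy)<.008)&(Z>.040)&(Z<.060)
    print(n,m.sum(), "z vs x",np.polyfit(sx[m],Z[m],1) if m.sum()>10 else "", "y vs x",np.polyfit(sx[m],sy[m],1) if m.sum()>10 else "")
```

```text
t 10.72 carrier st x 0.0772 y -0.0005 z 0.0339 F st x 2.00 y 0.61 z -4.60 T [ 0.371 -0.04  -0.007] rpy [-8.998e+01 -8.000e-02 -8.346e+01] w 0.0153
pos [0.49   0.0412 0.0609] rpy deg [-8.998e+01 -8.000e-02 -8.346e+01]
motion [0.0512, -0.0005, 0.0009, -0.0001, -0.0002, 0.0002]
side 0 z vs x  y vs x 
top 107 z vs x [-0.00559085  0.04500728] y vs x [ 0.0058818  -0.00098086]
```

View pics/s6.png

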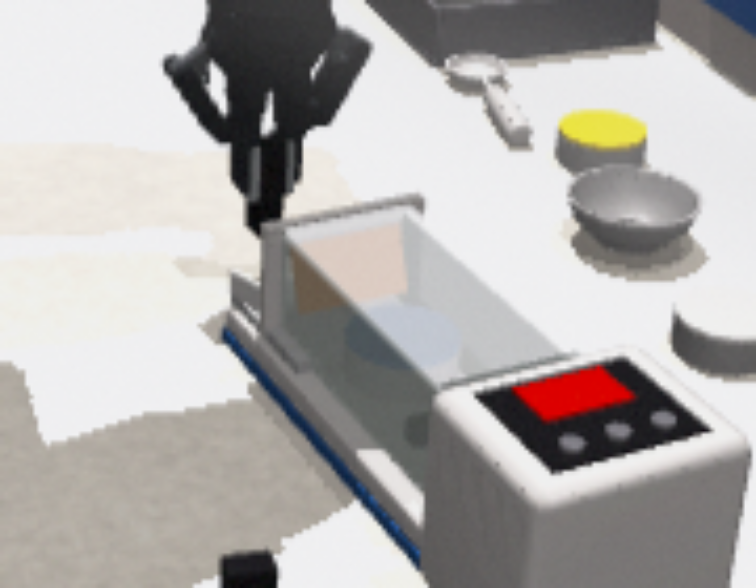

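View pics/t6.png

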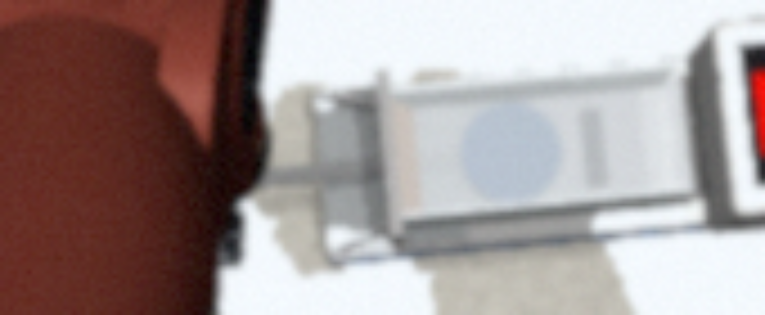

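The flap has fallen behind the tin and sits on the strip (orange patch at side px 320–347,183–203). The lid is at top px (343,183) and the backstop band starts at top px 359, about 13 mm ahead, so I expect contact near station x = 0.090.

Call:
arm_command([
  [0.012, 0, 0.001, 0, 0, 0],
  [0.024, 0, 0.001, 0, 0, 0],
  [0.034, 0, 0.001, 0, 0, 0],
  [0.034, 0, 0.001, 0, 0, 0],
])

```text
time_s: 11.32
eef_pos: [0.4911, 0.0327, 0.0608]
orientation: [-1.571, -0.002, -1.457]
ft_force: [0.5, 0.3, -5.7]
gripper_width: 0.0153
```

```bash
python3 -c "
from h import *
carr(); plan(st(.09,.034),TYAW)"
```

```text
t 11.32 carrier st x 0.0858 y -0.0003 z 0.0338 F st x -0.26 y 0.54 z -5.73 T [0.732 0.065 0.049] rpy [-89.99  -0.09 -83.47] w 0.0153
pos [0.4911 0.0327 0.0608] rpy deg [-89.99  -0.09 -83.47]
motion [0.017, -0.0007, 0.0001, -0.0, -0.0002, 0.0003]
```

Call:
arm_command([
  [0.004, 0, 0, 0, 0, 0],
  [0.008, 0, 0, 0, 0, 0],
  [0.012, 0, 0, 0, 0, 0],
  [0.016, 0, 0, 0, 0, 0],
])

```text
time_s: 11.82
eef_pos: [0.4916, 0.0287, 0.0609]
orientation: [-1.57, -0.002, -1.457]
ft_force: [-0.3, 1.2, -5.4]
gripper_width: 0.0158
```

```bash
python3 -c "
from h import *
carr()"
```

```text
t 11.82 carrier st x 0.0898 y -0.0003 z 0.0339 F st x -1.24 y -0.14 z -5.37 T [ 0.697  0.081 -0.017] rpy [-89.98  -0.09 -83.47] w 0.0158
```

Call:
arm_command([
  [0.004, 0, 0, 0, 0, 0],
  [0.008, 0, 0, 0, 0, 0],
])

```text
time_s: 12.08
eef_pos: [0.4919, 0.0266, 0.0609]
orientation: [-1.57, -0.002, -1.457]
ft_force: [0.5, 1.5, -4.7]
gripper_width: 0.0155
```

```bash
python3 -c "
from h import *
carr()"
```

```text
t 12.07 carrier st x 0.0919 y -0.0003 z 0.0339 F st x -1.40 y 0.70 z -4.66 T [0.777 0.123 0.005] rpy [-89.98  -0.09 -83.47] w 0.0155
```

Drag is about −1.3 N and the backstop has not been felt yet. I keep going 1 mm at a time.

Call:
arm_command([
  [0.004, 0, 0, 0, 0, 0],
  [0.008, 0, 0, 0, 0, 0],
])

```text
time_s: 12.32
eef_pos: [0.4921, 0.0246, 0.0609]
orientation: [-1.571, -0.002, -1.457]
ft_force: [-1.0, 1.6, -4.4]
gripper_width: 0.0153
```

```bash
python3 -c "
from h import *
carr()"
```

```text
t 12.32 carrier st x 0.0939 y -0.0003 z 0.0339 F st x -1.70 y -0.81 z -4.42 T [ 0.751  0.127 -0.004] rpy [-89.98  -0.09 -83.47] w 0.0153
```

Call:
arm_command([
  [0.004, 0, 0, 0, 0, 0],
  [0.008, 0, 0, 0, 0, 0],
])

```text
time_s: 12.58
eef_pos: [0.4922, 0.023, 0.0609]
orientation: [-1.57, -0.001, -1.457]
ft_force: [-1.2, 4.5, -3.0]
gripper_width: 0.0153
```

```bash
python3 -c "
from h import *
carr()"
```

```text
t 12.57 carrier st x 0.0956 y -0.0003 z 0.0339 F st x -4.56 y -0.65 z -2.97 T [1.391 0.156 0.032] rpy [-8.998e+01 -4.000e-02 -8.345e+01] w 0.0153
```

Call:
arm_command([
  [0.004, 0, 0, 0, 0, 0],
  [0.008, 0, 0, 0, 0, 0],
  [0.012, 0, 0, 0, 0, 0],
])

```text
time_s: 12.95
eef_pos: [0.4924, 0.0205, 0.0609]
orientation: [-1.571, 0.0, -1.456]
ft_force: [-0.9, 7.0, -1.9]
gripper_width: 0.0154
```

```bash
python3 -c "
from h import *
carr()"
```

```text
t 12.95 carrier st x 0.0980 y -0.0003 z 0.0339 F st x -7.01 y -0.12 z -1.89 T [1.751 0.173 0.013] rpy [-8.998e+01  3.000e-02 -8.343e+01] w 0.0154
```

Call:
arm_command([
  [0.005, 0, 0, 0, 0, 0],
  [0.009, 0, 0, 0, 0, 0],
  [0.009, 0, 0, 0, 0, 0],
])

```text
time_s: 13.32
eef_pos: [0.4925, 0.0191, 0.0609]
orientation: [-1.571, 0.002, -1.456]
ft_force: [-1.8, 7.9, -2.7]
gripper_width: 0.0152
```

```bash
python3 -c "
from h import *
carr(); plan(st(.10,.024),TYAW)"
```

```text
t 13.32 carrier st x 0.0995 y -0.0003 z 0.0339 F st x -8.07 y -0.93 z -2.66 T [1.931 0.212 0.018] rpy [-89.98   0.13 -83.4 ] w 0.0152
pos [0.4925 0.0191 0.0609] rpy deg [-89.98   0.13 -83.4 ]
motion [0.0023, 0.0396, 0.0008, -0.0, 0.0, -0.0004]
```

Call:
arm_command([
  [0.005, 0.0, 0, 0, 0, 0],
  [0.005, 0.004, 0, 0, 0, 0],
  [0.005, 0.008, 0, 0, 0, 0],
  [0.005, 0.012, 0, 0, 0, 0],
  [0.005, 0.016, 0, 0, 0, 0],
])

```text
time_s: 13.95
eef_pos: [0.4927, 0.0186, 0.0571]
orientation: [-1.57, 0.003, -1.455]
ft_force: [-0.9, 7.8, 1.7]
gripper_width: 0.0158
```

```bash
python3 -c "
from h import *
carr()"
```

```text
t 13.95 carrier st x 0.1000 y -0.0001 z 0.0301 F st x -7.88 y -0.03 z 1.68 T [ 1.496  0.229 -0.034] rpy [-89.96   0.19 -83.36] w 0.0158
```

```bash
cat > look.py <<'E'
import sys
from h import *
k=sys.argv[1]
carr()
im,d=grab_frame("side"); cv2.imwrite(f"pics/s{k}.png",cv2.resize(im[130:270,250:430],None,fx=4.2,fy=4.2)); np.save(f"side{k}.npy",d)
im,d=grab_frame("top"); cv2.imwrite(f"pics/t{k}.png",cv2.resize(cv2.convertScaleAbs(im[150:220,230:400],alpha=1.8),None,fx=4.5,fy=4.5)); np.save(f"top{k}.npy",d)
for f,n in [("side"+k,"side"),("top"+k,"top")]:
    W=cloud(n,np.load(f+".npy")); P2=W[...,:2]-O; sx=P2@EX; sy=P2@EY; Z=W[...,2]
    m=(sx<-.01)&(sx>-.062)&(abs(sy)<.005)&(Z>.033)&(Z<.060)
    if m.sum()>10:
        p=np.polyfit(sx[m]+.035,Z[m],1); print(n,m.sum(),"strip slope",p[0].round(4),"z at -35mm",p[1].round(4),"y vs x",np.polyfit(sx[m]+.035,sy[m],1).round(4))
E
python3 look.py 7
```

```text
t 13.95 carrier st x 0.1000 y -0.0001 z 0.0301 F st x -7.88 y -0.03 z 1.68 T [ 1.496  0.229 -0.034] rpy [-89.96   0.19 -83.36] w 0.0158
top 53 strip slope -0.0418 z at -35mm 0.0417 y vs x [ 0.0134 -0.0001]
```

View pics/s7.png

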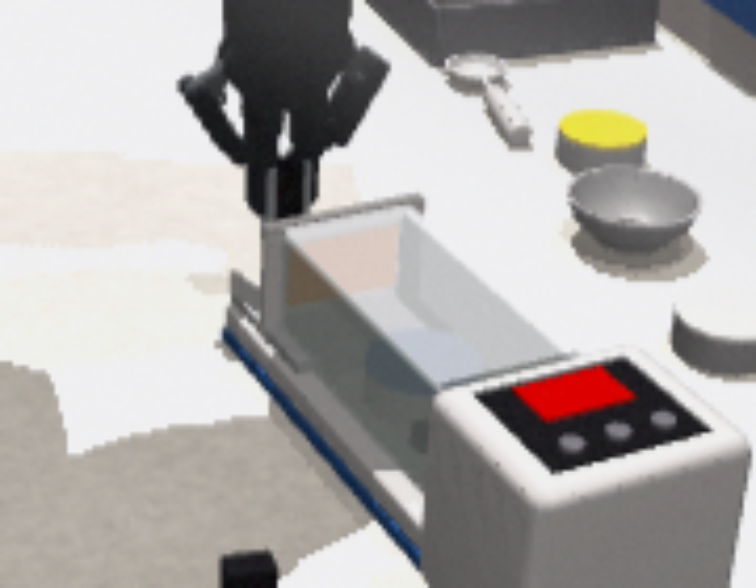

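View pics/t7.png

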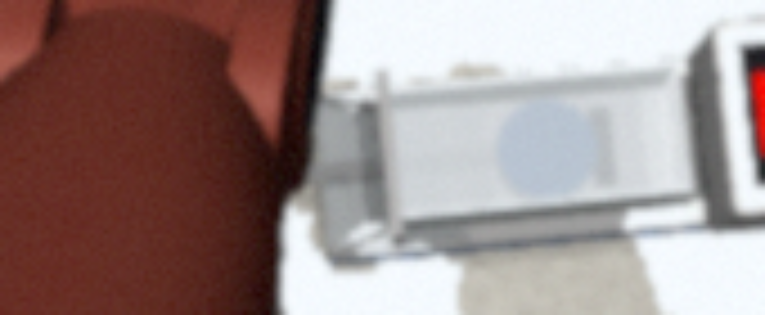

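The images show the tin on the centre line against the backstop, with the lid at top px (351,183). The strip has dropped to z ≈ 0.042, so it is descending and I keep lowering while watching the force.

Call:
arm_command([
  [0.004, 0.004, 0, 0, 0, 0],
  [0.004, 0.008, 0, 0, 0, 0],
  [0.004, 0.008, 0, 0, 0, 0],
])

```text
time_s: 14.42
eef_pos: [0.493, 0.0182, 0.0554]
orientation: [-1.569, 0.004, -1.454]
ft_force: [-1.8, 8.3, 2.0]
gripper_width: 0.0151
```

```bash
python3 -c "
from h import *
carr()"
```

```text
t 14.43 carrier st x 0.1004 y 0.0002 z 0.0284 F st x -8.43 y -0.81 z 2.01 T [ 1.535  0.312 -0.046] rpy [-89.93   0.25 -83.34] w 0.0151
```

Call:
arm_command([
  [0.003, 0.004, 0, 0, 0, 0],
  [0.003, 0.008, 0, 0, 0, 0],
  [0.003, 0.008, 0, 0, 0, 0],
])

```text
time_s: 14.8
eef_pos: [0.4932, 0.0181, 0.0538]
orientation: [-1.569, 0.005, -1.454]
ft_force: [-1.9, 9.6, 2.5]
gripper_width: 0.0147
```

```bash
python3 look.py 8
```

```text
t 14.80 carrier st x 0.1005 y 0.0006 z 0.0268 F st x -9.76 y -0.84 z 2.51 T [ 1.534  0.345 -0.175] rpy [-89.89   0.31 -83.3 ] w 0.0147
top 50 strip slope 0.0314 z at -35mm 0.0381 y vs x [ 0.0167 -0.0003]
```

```bash
cat > lid.py <<'E'
from h import *
carr()
def blob(n):
    im,_=grab_frame(n); f=im.astype(int); b=f[...,0]-f[...,2]
    p=proj(n,[*(O+.095*EX),.055]); u,v=np.round(p).astype(int)
    w=b[v-25:v+25,u-30:u+30]; thr=(np.percentile(w,20)+np.percentile(w,97))/2
    m=np.zeros(b.shape,np.uint8); m[v-25:v+25,u-30:u+30]=(w>thr)
    k,l,st,ce=cv2.connectedComponentsWithStats(m); i=1+np.argmax(st[1:,4]); mm=(l==i).astype(np.uint8)
    c=max(cv2.findContours(mm,cv2.RETR_EXTERNAL,cv2.CHAIN_APPROX_NONE)[0],key=len)
    e=cv2.fitEllipse(cv2.convexHull(c)); print(n,"thr",thr,st[i],ce[i].round(2),"ell",np.round(e[0],2),np.round(e[1],1),round(e[2]))
    return np.array(e[0]),ce[i]
t,tc=blob("top"); s,sc=blob("side")
for z in (.050,.053,.056,.059):
    for a,q in ((t,"top"),(s,"side")):
        d=ray(q,a,z)[:2]-O; print(z,q,"stx %.4f y %.4f"%(d@EX,d@EY))
E
python3 lid.py
```

```text
t 14.90 carrier st x 0.1005 y 0.0005 z 0.0268 F st x -9.10 y -1.18 z 1.96 T [ 1.531  0.365 -0.114] rpy [-89.89   0.31 -83.3 ] w 0.0155
top thr 8.5 [340 172  23  23 389] [351.23 182.66] ell [351.17 182.73] [21.9 22.4] 127
side thr 5.5 [337 209  28  17 341] [350.04 216.55] ell [350.29 216.88] [16.1 27.3] 92
0.05 top stx 0.0983 y 0.0009
0.05 side stx 0.0988 y -0.0002
0.053 top stx 0.0980 y 0.0005
0.053 side stx 0.1030 y -0.0027
0.056 top stx 0.0977 y 0.0000
0.056 side stx 0.1072 y -0.0053
0.059 top stx 0.0974 y -0.0004
0.059 side stx 0.1113 y -0.0078
```

View pics/s8.png

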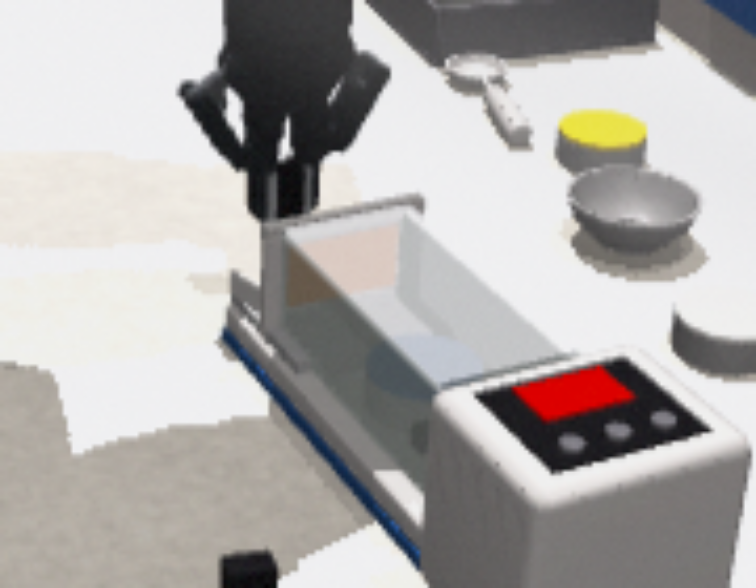

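Call:
arm_command([
  [0.0, 0.004, 0, 0, 0, 0],
  [-0.002, 0.007, 0, 0, 0, 0],
  [-0.003, 0.008, 0, 0, 0, 0],
  [-0.003, 0.008, 0, 0, 0, 0],
])

```text
time_s: 15.5
eef_pos: [0.4934, 0.0187, 0.0523]
orientation: [-1.568, 0.005, -1.454]
ft_force: [-0.9, 4.5, 2.8]
gripper_width: 0.015
```

```bash
python3 look.py 9; python3 lid.py
```

```text
t 15.50 carrier st x 0.1000 y 0.0009 z 0.0253 F st x -4.53 y -0.43 z 2.78 T [ 0.372  0.353 -0.096] rpy [-89.85   0.27 -83.3 ] w 0.015
top 55 strip slope -0.0175 z at -35mm 0.0373 y vs x [ 0.0035 -0.0002]
t 15.60 carrier st x 0.0998 y 0.0009 z 0.0251 F st x -4.98 y -0.86 z 5.17 T [ 0.285  0.314 -0.098] rpy [-89.86   0.3  -83.29] w 0.015
top thr 8.5 [340 172  23  22 388] [351.11 182.65] ell [351.05 182.66] [21.8 22.2] 97
side thr 5.5 [337 209  28  17 342] [349.98 216.5 ] ell [350.42 216.91] [16.3 27.6] 93
0.05 top stx 0.0979 y 0.0011
0.05 side stx 0.0990 y 0.0000
0.053 top stx 0.0976 y 0.0007
0.053 side stx 0.1032 y -0.0025
0.056 top stx 0.0973 y 0.0003
0.056 side stx 0.1074 y -0.0051
0.059 top stx 0.0970 y -0.0001
0.059 side stx 0.1116 y -0.0076
```

View pics/s9.png

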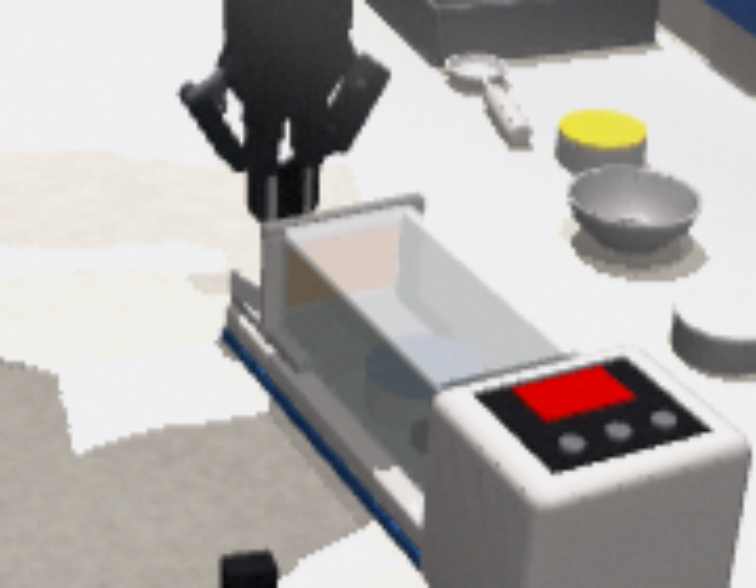

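Call:
arm_command([
  [-0.002, 0.0, 0, 0, 0, 0],
  [-0.004, -0.001, 0, 0, 0, 0],
  [-0.004, -0.001, 0, 0, 0, 0],
])

```text
time_s: 16.08
eef_pos: [0.4933, 0.0199, 0.0523]
orientation: [-1.568, 0.005, -1.454]
ft_force: [-1.5, 4.7, 3.1]
gripper_width: 0.0155
```

```bash
python3 lid.py
```

```text
t 16.07 carrier st x 0.0987 y 0.0009 z 0.0253 F st x -4.86 y -0.94 z 3.12 T [ 0.297  0.204 -0.12 ] rpy [-89.86   0.31 -83.29] w 0.0155
top thr 8.5 [340 172  22  22 384] [350.54 182.69] ell [350.57 182.7 ] [21.5 22.2] 97
side thr 5.5 [337 209  28  17 340] [349.94 216.36] ell [350.08 216.63] [16.1 27.9] 93
0.05 top stx 0.0966 y 0.0012
0.05 side stx 0.0977 y -0.0001
0.053 top stx 0.0963 y 0.0007
0.053 side stx 0.1018 y -0.0026
0.056 top stx 0.0960 y 0.0003
0.056 side stx 0.1060 y -0.0052
0.059 top stx 0.0957 y -0.0001
0.059 side stx 0.1102 y -0.0077
```

Call:
arm_command([
  [-0.002, 0.0, 0, 0, 0, 0],
  [-0.004, 0.0, 0, 0, 0, 0],
  [-0.004, 0.0, 0, 0, 0, 0],
])

```text
time_s: 16.55
eef_pos: [0.4932, 0.0209, 0.0523]
orientation: [-1.568, 0.005, -1.454]
ft_force: [-1.0, 2.8, 2.6]
gripper_width: 0.0149
```

```bash
python3 lid.py
```

```text
t 16.55 carrier st x 0.0978 y 0.0009 z 0.0253 F st x -2.92 y -0.65 z 2.58 T [ 0.115  0.25  -0.084] rpy [-89.86   0.3  -83.29] w 0.0149
top thr 8.5 [340 172  22  23 389] [350.35 182.81] ell [350.31 182.88] [22.  22.3] 37
side thr 5.5 [337 209  28  16 344] [349.78 216.26] ell [349.76 216.36] [15.8 28.3] 93
0.05 top stx 0.0958 y 0.0007
0.05 side stx 0.0963 y -0.0002
0.053 top stx 0.0955 y 0.0003
0.053 side stx 0.1005 y -0.0027
0.056 top stx 0.0952 y -0.0001
0.056 side stx 0.1047 y -0.0053
0.059 top stx 0.0949 y -0.0006
0.059 side stx 0.1089 y -0.0078
```

Call:
arm_command([
  [-0.002, 0.0, 0, 0, 0, 0],
  [-0.003, 0.0, 0, 0, 0, 0],
  [-0.003, 0.0, 0, 0, 0, 0],
])

```text
time_s: 17.02
eef_pos: [0.493, 0.0216, 0.0523]
orientation: [-1.568, 0.005, -1.454]
ft_force: [-0.9, 3.1, 3.6]
gripper_width: 0.0149
```

```bash
python3 lid.py; python3 look.py 10
```

```text
t 17.02 carrier st x 0.0970 y 0.0008 z 0.0253 F st x -3.17 y -0.52 z 3.62 T [-0.001  0.22  -0.091] rpy [-89.86   0.3  -83.29] w 0.0149
top thr 8.5 [339 172  23  22 387] [350.11 182.81] ell [350.01 182.79] [21.6 22.4] 100
side thr 5.5 [336 209  29  16 345] [349.62 216.11] ell [349.71 216.15] [15.8 27.8] 92
0.05 top stx 0.0949 y 0.0010
0.05 side stx 0.0955 y 0.0001
0.053 top stx 0.0947 y 0.0006
0.053 side stx 0.0997 y -0.0024
0.056 top stx 0.0944 y 0.0002
0.056 side stx 0.1039 y -0.0049
0.059 top stx 0.0941 y -0.0002
0.059 side stx 0.1081 y -0.0075
t 17.12 carrier st x 0.0970 y 0.0008 z 0.0253 F st x -3.22 y -1.54 z 2.77 T [ 0.029  0.277 -0.098] rpy [-89.86   0.3  -83.3 ] w 0.0156
top 54 strip slope 0.0311 z at -35mm 0.0371 y vs x [-0.0116  0.    ]
```

```bash
cat > lid2.py <<'E'
from h import *
def blob(n,k,c):
    x0,y0,w,h,f=(250,130,180,140,"s") if n=="side" else (230,150,170,70,"t")
    im=cv2.resize(cv2.imread(f"pics/{f}{k}.png"),(w,h),interpolation=cv2.INTER_AREA)
    f=im.astype(float); b=f[...,0]-f[...,2]
    p=proj(n,[*(O+c*EX),.053])-[x0,y0]; u,v=np.round(p).astype(int)
    H=14 if n=="side" else 18
    w_=b[v-H:v+H,u-20:u+20]; thr=(np.percentile(w_,15)+np.percentile(w_,95))/2
    m=np.zeros(b.shape,np.uint8); m[v-H:v+H,u-20:u+20]=(w_>thr)
    k_,l,st,ce=cv2.connectedComponentsWithStats(m); i=1+np.argmax(st[1:,4])
    c_=max(cv2.findContours((l==i).astype(np.uint8),cv2.RETR_EXTERNAL,cv2.CHAIN_APPROX_NONE)[0],key=len)
    e=cv2.fitEllipse(cv2.convexHull(c_))
    return np.array(e[0])+[x0,y0],ce[i]+[x0,y0],st[i,4],np.array(e[1])
for k,c in [("6",.077),("7",.098),("8",.098),("9",.098),("10",.095)]:
    t,tc,ta,te=blob("top",k,c); s,sc,sa,se=blob("side",k,c)
    for nm,a,b in (("ell",t,s),("cen",tc,sc)):
        # z where y (world along camera) agree: min distance of rays over z
        zs=np.linspace(.03,.07,401); D=[np.linalg.norm(ray("top",a,z)[:2]-ray("side",b,z)[:2]) for z in zs]; j=np.argmin(D)
        q=(ray("top",a,zs[j])[:2]-O); print(k,nm,a.round(1),b.round(1),"z %.4f gap %.4f stx %.4f y %.4f"%(zs[j],D[j],q@EX,q@EY),ta,sa,se.round(1))
E
python3 lid2.py
```

```text
6 ell [343.2 183.4] [345.8 209.7] z 0.0558 gap 0.0004 stx 0.0750 y 0.0003 401 345 [15.5 27.7]
6 cen [343.2 183.4] [345.8 209.8] z 0.0557 gap 0.0005 stx 0.0750 y 0.0003 401 345 [15.5 27.7]
7 ell [351.1 182.7] [350.2 215.5] z 0.0529 gap 0.0006 stx 0.0977 y 0.0007 385 344 [15.6 27.7]Traceback (most recent call last):
  File "lid2.py", line 18, in <module>
    zs=np.linspace(.03,.07,401); D=[np.linalg.norm(ray("top",a,z)[:2]-ray("side",b,z)[:2]) for z in zs]; j=np.argmin(D)
                                                   ~~~^^^^^^^^^^^
  File "h.py", line 8, in ray
    c=camera_model(n); K=c["mtx"]; r=np.array([(uv[0]-K[0,2])/K[0,0],(uv[1]-K[1,2])/K[1,1],1])@c["R"]
ValueError: time passes only in moves, steps and waits
```

```bash
sed -i 's/^from plant import \*/from plant import *\nimport functools\n_cm=camera_model\ncamera_model=functools.lru_cache(None)(lambda n:_cm(n))/' h.py; sed -i 's/401)/81)/' lid2.py; python3 lid2.py
```

```text
6 ell [343.2 183.4] [345.8 209.7] z 0.0560 gap 0.0006 stx 0.0749 y 0.0002 401 345 [15.5 27.7]
6 cen [343.2 183.4] [345.8 209.8] z 0.0555 gap 0.0006 stx 0.0750 y 0.0003 401 345 [15.5 27.7]
7 ell [351.1 182.7] [350.2 215.5] z 0.0530 gap 0.0006 stx 0.0977 y 0.0007 385 344 [15.6 27.7]
7 cen [351.2 182.6] [350.3 215.4] z 0.0530 gap 0.0007 stx 0.0980 y 0.0008 385 344 [15.6 27.7]
8 ell [351.3 182.8] [350.5 216.9] z 0.0495 gap 0.0002 stx 0.0985 y 0.0007 383 327 [16.  27.5]
8 cen [351.3 182.8] [350.1 216.5] z 0.0505 gap 0.0010 stx 0.0985 y 0.0007 383 327 [16.  27.5]
9 ell [351.1 182.7] [350.4 216.9] z 0.0490 gap 0.0004 stx 0.0981 y 0.0012 381 322 [15.9 27.4]
9 cen [351.1 182.7] [350.1 216.6] z 0.0500 gap 0.0012 stx 0.0981 y 0.0011 381 322 [15.9 27.4]
10 ell [350.  182.8] [349.8 216.3] z 0.0490 gap 0.0005 stx 0.0951 y 0.0013 383 325 [15.6 27.6]
10 cen [350.1 182.7] [349.6 216.1] z 0.0495 gap 0.0010 stx 0.0952 y 0.0013 383 325 [15.6 27.6]
```

Referenced to the known on-floor view, the lid has dropped about 7 mm, from z 0.056 to 0.049 in the raw reading, so the tin is down in the pocket. I ease back slightly so it seats on the lip, then release.

Call:
arm_command([
  [-0.002, 0.0, 0, 0, 0, 0],
  [-0.003, 0.0, 0, 0, 0, 0],
  [-0.003, 0.0, 0, 0, 0, 0],
])

```text
time_s: 17.6
eef_pos: [0.493, 0.0221, 0.0523]
orientation: [-1.568, 0.005, -1.454]
ft_force: [-0.0, 0.1, 2.4]
gripper_width: 0.0151
```

```bash
python3 -c "
from h import *
carr()"
```

```text
t 17.60 carrier st x 0.0966 y 0.0009 z 0.0253 F st x -0.08 y -0.03 z 2.39 T [-0.53   0.159 -0.11 ] rpy [-89.86   0.27 -83.31] w 0.0151
```

Call:
arm_command([
  [0, 0, 0, 0, 0, 0],
  [0, 0, 0, 0, 0, 0],
  [0, 0, 0, 0, 0, 0],
  [0, 0, 0, 0, 0, 0],
  [0, 0, 0, 0, 0, 0],
], jaw=50)

```text
time_s: 18.23
eef_pos: [0.493, 0.0221, 0.0523]
orientation: [-1.568, 0.005, -1.454]
ft_force: [0.0, -0.1, -0.5]
gripper_width: 0.0503
```

```bash
python3 look.py 11; python3 lid.py |head -3; sed -i 's/^for k,c in .*/for k,c in [("6",.077),("11",.096)]:/' lid2.py; python3 lid2.py
```

```text
t 18.23 carrier st x 0.0966 y 0.0009 z 0.0253 F st x 0.08 y 0.01 z -0.48 T [0.004 0.011 0.032] rpy [-89.86   0.27 -83.31] w 0.0503
top 56 strip slope -0.0093 z at -35mm 0.0372 y vs x [ 0.012  -0.0001]
t 18.32 carrier st x 0.0966 y 0.0009 z 0.0253 F st x 0.05 y 0.20 z 0.45 T [-0.008 -0.015  0.015] rpy [-89.86   0.27 -83.31] w 0.0499
top thr 8.5 [339 172  23  23 391] [349.91 182.66] ell [349.96 182.69] [22.  22.2] 172
side thr 6.0 [337 209  27  16 328] [349.67 216.04] ell [349.74 216.23] [15.6 27.7] 93
6 ell [343.2 183.4] [345.8 209.7] z 0.0560 gap 0.0006 stx 0.0749 y 0.0002 401 345 [15.5 27.7]
6 cen [343.2 183.4] [345.8 209.8] z 0.0555 gap 0.0006 stx 0.0750 y 0.0003 401 345 [15.5 27.7]
11 ell [349.9 182.6] [349.7 216.3] z 0.0490 gap 0.0011 stx 0.0949 y 0.0017 389 328 [15.5 27.6]
11 cen [349.9 182.7] [349.6 216.1] z 0.0495 gap 0.0011 stx 0.0948 y 0.0015 389 328 [15.5 27.6]
```

View pics/s11.png

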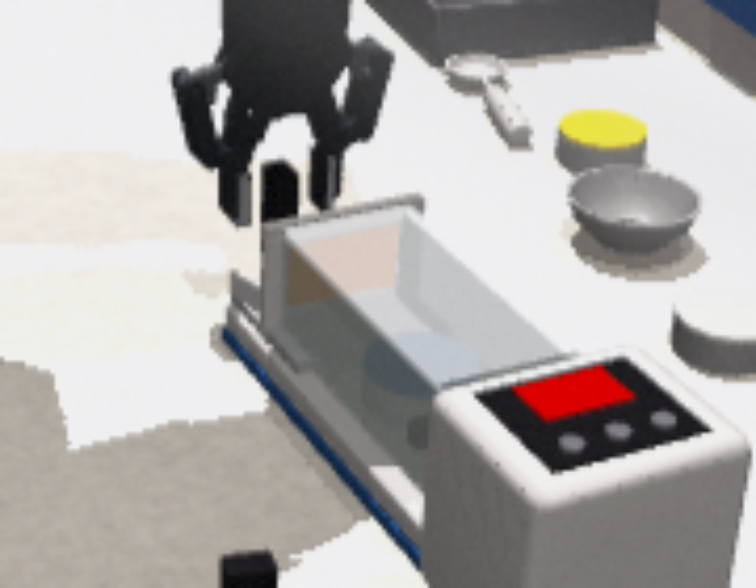

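The grip stands free between the open fingers (side px 316,176). I lift straight up.

Call:
arm_command([
  [0, -0.04, 0, 0, 0, 0],
  [0, -0.1, 0, 0, 0, 0],
  [0, -0.2, 0, 0, 0, 0],
  [0, -0.32, 0, 0, 0, 0],
  [0, -0.45, 0, 0, 0, 0],
  [0, -0.5, 0, 0, 0, 0],
  [0, -0.5, 0, 0, 0, 0],
  [0, -0.5, 0, 0, 0, 0],
])

```text
time_s: 19.42
eef_pos: [0.4921, 0.0215, 0.1763]
orientation: [-1.57, 0.005, -1.454]
ft_force: [0.5, -0.6, 0.0]
gripper_width: 0.0501
```

Call:
arm_command([
  [-0.1, 0, 0, 0, 0, 0],
  [-0.25, 0, 0, 0, 0, 0],
  [-0.45, 0, 0, 0, 0, 0],
  [-0.6, 0, 0, 0, 0, 0],
  [-0.6, 0, 0, 0, 0, 0],
  [-0.6, 0, 0, 0, 0, 0],
])

```text
time_s: 20.18
eef_pos: [0.4741, 0.1702, 0.1762]
orientation: [-1.571, 0.005, -1.454]
ft_force: [0.9, -0.3, 0.4]
gripper_width: 0.0499
```

```bash
python3 look.py 12; sed -i 's/"11",.096/"12",.096/' lid2.py; python3 lid2.py
python3 - <<'E'
from h import *
for n in ("side","top"):
    im,d=grab_frame(n); cv2.imwrite(f"pics/{n}13.png",im if n=="side" else cv2.convertScaleAbs(im,alpha=1.8)); W=cloud(n,d); P=W[...,:2]-O; sx=P@EX; sy=P@EY; Z=W[...,2]
    m=(abs(sx+.084)<.03)&(abs(sy)<.02)&(Z>.05)&(Z<.1); print(n,"grip",m.sum(),"x",np.percentile(sx[m],[5,95]).round(4),"y",np.percentile(sy[m],[5,50,95]).round(4),"top z",np.percentile(Z[m],95).round(4))
    m=(sx<-.01)&(sx>-.07)&(abs(sy)<.007)&(Z>.035)&(Z<.05); 
    if m.sum()>10: print("strip",m.sum(),np.polyfit(sx[m]+.035,Z[m],1).round(4),np.polyfit(sx[m]+.035,sy[m],1).round(4))
E
```

```text
t 20.18 carrier st x -0.0527 y -0.0011 z 0.1492 F st x 0.37 y 0.91 z 0.37 T [ 0.032  0.025 -0.004] rpy [-90.04   0.27 -83.29] w 0.0499
top 63 strip slope -0.0057 z at -35mm 0.0373 y vs x [-0.0027  0.0001]
6 ell [343.2 183.4] [345.8 209.7] z 0.0560 gap 0.0006 stx 0.0749 y 0.0002 401 345 [15.5 27.7]
6 cen [343.2 183.4] [345.8 209.8] z 0.0555 gap 0.0006 stx 0.0750 y 0.0003 401 345 [15.5 27.7]
12 ell [349.9 182.7] [349.9 216.2] z 0.0490 gap 0.0003 stx 0.0947 y 0.0014 386 324 [15.6 27.5]
12 cen [349.8 182.7] [349.7 216. ] z 0.0495 gap 0.0005 stx 0.0945 y 0.0013 386 324 [15.6 27.5]
side grip 121 x [-0.0946 -0.0719] y [-0.0081 -0.0052  0.0053] top z 0.0888
top grip 68 x [-0.0949 -0.0728] y [-0.0081 -0.0025  0.006 ] top z 0.089
strip 72 [0.0063 0.0379] [ 0.0023 -0.0004]
```

View pics/s12.png

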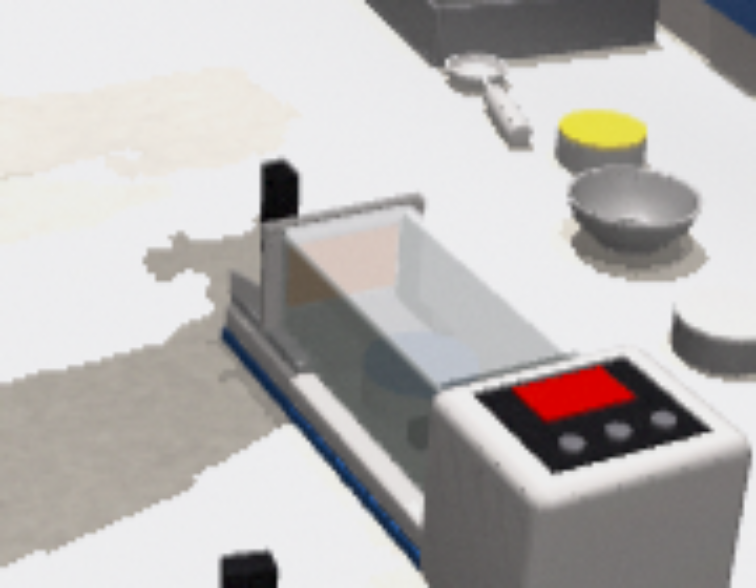

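View pics/side13.png

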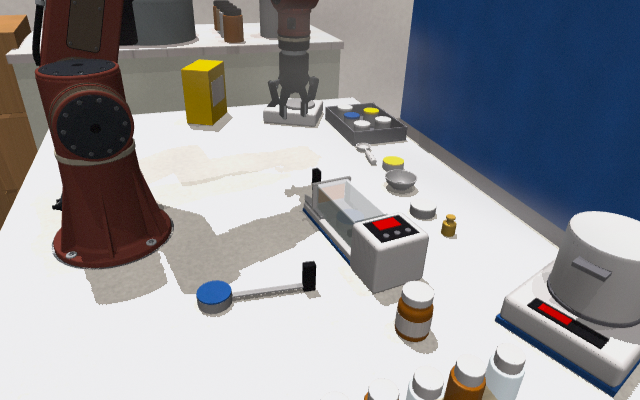

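View pics/t12.png

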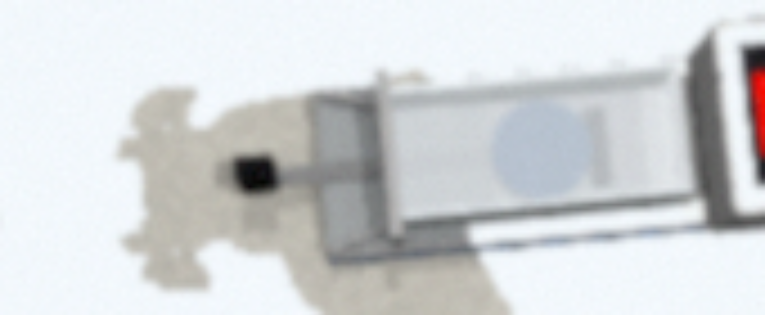

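Run:
```python
from h import *
for f in ("pics/side0.png","pics/side13.png"):
    im=cv2.imread(f).astype(int); r=im[...,2]-im[...,0]; w=r[180:210,312:352]; m=w>12
    v,u=np.nonzero(m); print(f,m.sum(),(u.mean()+312).round(2),(v.mean()+180).round(2)); 
    for c in (322,328,334,340): 
        col=r[186:206,c]; print(c,col.tolist())
```

```text
pics/side0.png 350 331.14 192.7
322 [-1, 2, 21, 18, 8, 14, 25, 25, 27, 29, 26, 27, 26, 25, 26, 27, 8, -1, -1, -1]
328 [9, 21, 25, 24, 23, 24, 24, 25, 25, 18, 8, 13, 24, 28, 26, 1, 0, 0, 1, 0]
334 [23, 24, 25, 24, 25, 26, 25, 24, 25, 25, 23, 26, 25, 12, -1, -2, -2, 0, -2, -2]
340 [24, 24, 23, 24, 25, 25, 25, 25, 23, 26, 26, 24, 11, 0, -2, -1, -1, -2, -1, -3]
pics/side13.png 351 331.18 192.82
322 [-1, 6, 21, 18, 8, 12, 23, 25, 27, 27, 27, 27, 29, 27, 26, 26, 10, 1, -2, 0]
328 [9, 23, 25, 25, 25, 26, 25, 25, 25, 17, 8, 15, 23, 27, 28, 5, 1, 1, -1, 0]
334 [22, 25, 23, 25, 24, 26, 25, 25, 26, 25, 25, 25, 24, 14, 0, -2, -1, -1, -3, -1]
340 [24, 25, 25, 25, 25, 24, 26, 26, 25, 26, 25, 25, 14, -1, -3, -2, -2, -1, -1, 0]
```

The flap's orange patch matches its shut position at the start to within about 0.1 px. The tin is in the pocket, nothing else on the bench has moved and the arm is clear, so I hand in.

```bash
python3 -c "
from plant import *
print(job_done())"
```

```text
the job is handed in; nothing more can be done
None
```

I took the leftmost blue-lidded tin by its black grip, pushed it through the flap, lowered it into the pocket and released it, then handed in. The clock read about 20 s at the last check. The job gave no verdict, so what follows is from my own measurements.

- **Insertion:** The tin held the flap open from about station x = 0. I felt the backstop at x ≈ 95 mm and pressed it about 4 mm. The largest reading I took was about 10 N, under the 20 N limit, but I read force only at the end of each move.
- **Seating:** The lid dropped about 7 mm compared with the view of it on the floor. The carrier came to rest at x ≈ 97 mm, within about 2 mm of the centre line. The strip top is at z ≈ 37 to 38 mm and near level, against 37.5 mm expected when seated.
- **Flap:** Its orange patch matches the starting view to about 0.1 px, so it is shut.
- **Surroundings:** The fingers were clear of the grip before I lifted, and the last full side view showed the bystanders undisturbed by eye.

**Disagreements:**
- The raw two-camera lid height read about 2 mm low, both on the floor and in the pocket. I therefore trusted the drop rather than the absolute height.
- Single-view strip slopes were noisy, about ±0.03 rad, while the tin was being lowered. They settled to about 0.006 rad after release.

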